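Press a relief tile level into its display frame and clip it

TASK

Put the oblong plaster relief tile into the wooden display frame, relief upward, and press it down gently until it sits fully down and level on the frame's floor all round; either way round will do. Then swing the frame's metal turn clip all the way round over the tile's edge to hold it. Do not drop or force the tile, and leave the round and the square tile where they lie.

Things in the scene. Friction and masses are not known exactly. Their poses are not given: they have to be found in the camera images.
- tile: Oblong off-white plaster tile, 84 mm (x) by 110 mm (y), 16 mm thick, 0.15 to 0.31 kg. Mid-top is a raised flower boss with flat sides, 34 mm (x) by 44 mm (y), from 16 to 36 mm above the underside, small knobs on it up to 46 mm; pinch it across its 34 mm (x). 2.5 mm ribs run from the boss along y. Origin: centre of the underside, z up.
- round_tile: Round plaster tile, 94 mm across and 16 mm thick with a like boss; does not belong in this frame, leave it alone. Origin at the centre of the underside.
- square_tile: Square plaster tile, 74 by 74 mm and 16 mm thick with a like boss; does not belong in this frame, leave it alone. Origin at the centre of the underside.
- frame: Fixed wooden frame, 129 mm (x) by 163 mm (y), rim 20 mm high. Recess 89 mm (x) by 115 mm (y), floor 8 mm above the table: a seated tile's top is 24 mm above the table. Four black friction studs, 12 mm wide, at x +-31, y +-43 mm stand 3 to 7 mm above the floor, unevenly; each sinks flush under 4 to 6 N right over it and stays; the tile's weight does not sink them. Origin: centre of the underside.
- clip (a joint): Angle (rad) of the steel turn clip on the rim; vertical axis through the frame's x 0, y -69.5 mm. At 0 its arm points out (frame -y), at pi/2 to frame -x, at pi (stop) to frame +y over the tile's edge: it grows clockwise from above. Stays where left; 1.5 N at its post turns it. Arm 14 mm wide, 34 mm long, underside 26.5 mm above the table: 2.5 mm over a seated tile, blocked by a higher one.
- clip_knob (a point): Centre of the top of the clip's upright round steel knob, 12 mm across, 54.5 mm above the table, 27 mm from the clip's pivot along its arm; it stands 23 mm above the arm's top face and spins freely on its own upright pin (a crank knob), so it can be pinched from above and led round an arc without turning the wrist, or pushed.
Things that resemble listed ones, but are neither listed nor needed, are in the scene too. What is shaped like the frame but green or turquoise is not meant.

How it is judged:
On the way, in this order (a step that is already met when the one before it is completed fails the run):
1. the oblong tile sits fully down and level in the frame, with the clip not yet over it (horizontal distance between tile and frame below 0.007 m and z of tile in the frame of frame below 0.0098 m and angle between tile's own z axis and vertical below 0.02 rad and value of joint clip below 2.4 rad), for 0.2 s.
2. the clip is swung over the tile's edge (value of joint clip above 2.9 rad), for 0.2 s.
At the end, for the whole second after the job is handed in: The oblong tile lies in the frame's recess, relief up, fully down (its underside within 1.8 mm of the frame's floor) and level (within 0.02 rad), at rest, and the turn clip lies over its edge (joint above 2.9 rad of pi) (horizontal distance between tile and frame below 0.007 m and z of tile in the frame of frame below 0.0098 m and angle between tile's own z axis and vertical below 0.02 rad and value of joint clip above 2.9 rad and linear speed of tile below 0.02 m/s); the robot touches nothing.
It fails at once if the tile is dropped into the frame (horizontal distance between tile and frame below 0.06 m and z of tile in the frame of frame below 0.045 m and linear speed of tile above 0.5 m/s).
It fails at once if the tile is forced hard enough to crack (contact force between tile and frame above 200 N).
It fails at once if the round or the square tile is moved by more than 40 mm (distance of any of round_tile, square_tile from where it was at the start of the episode above 0.04 m).
It also fails if it takes over 72 s, if anything falls off the work surface, if the arm or the gripper's body presses on something with over 40 N, if the wrist force passes 120 N, or if a joint passes its speed limit or range.

ROBOT

A 6-joint arm with a two-finger parallel gripper is mounted at the origin on the work surface. World frame = base frame: x ahead of the robot, y to its left, z up, the work surface at z = 0. Lengths are in m, angles in rad, forces in N, time in s.
With the tool pointing down it reaches from about 0.425 to 0.95 m from the base axis. Payload 14.7 kg.
Tool frame: the origin (TCP) lies midway between the tips of the shut fingers; the grasp point (between the pads) lies r.grasp_offset behind it (r.grasp_offset is the distance from the TCP to the grasp point, in m); z points along the fingers, y is the line along which they close (so a half turn about z gives the same grasp; the last joint's range is limited). The gripper opens to 85 mm and grips with 20 to 120 N. Pads are 22 mm wide; open, the fingers measure 114 mm over their backs; the gripper's body (76 mm by 85 mm) begins 54 mm behind the grasp point. The pads swing forward as they close: fully open they stand 13 mm farther back than shut.
Start: joints at [-1.154, 0.48, 1.596, -0, 1.065, -0.047], TCP at [0.291, -0.581, 0.231] pointing down, gripper open.
Joint ranges: [-2.75, 2.75], [-0.82, 2.05], [0.23, 2.67], [-1.56, 4.7], [0.09, 2.69], [-2.92, 2.92]. Speed limits (rad/s): [1.89, 1.89, 2.39, 3.01, 3.01, 3.01].

INTERFACE

Orientations are given as a 3x3 rotation matrix whose columns are the frame's x, y, z axes.
In Python, from rig import r gives the robot as it stands.
- The arm moves only by the tool send_rows, never from a script. Its argument "rows" is a list of rows, each a list of 2 entries, a list of its own where there are three numbers: the shift along the tool's x, y, z in cm, then the turn about the tool's z in degrees. In form: [[[dx, dy, dz], twist], ...]. A call has 1 to 20 rows; each row is the pose to reach, as a shift and turn from the pose commanded when the call began, along the tool's axes at that moment; what a row does not reach only later rows make up. A row lasts 1/10 s, in which the tool goes at most 50 mm and 8.59 degrees, less where a joint would pass 70% of its speed; a pose out of reach is approached as far as the arm can. A call with a gripper value outside its range is refused whole. "fingers" is the finger opening in cm, from 0 to 8.54, set as the call begins (left out, the last holds). The fingers move at their own pace and stop on an object; "newtons" is the grip in N (left out, the last holds). Time passes only in rows, so rows that repeat a pose let the fingers close. It gives the time, the measured TCP pose, the force, the opening and the grip force at its end, in the units of the state.
- r.sense(): the state, without advancing time (a new reading comes with each control period).
- r.grab_frame(name): name is "side" or "top" or "wrist"; returns a dict with "frame" (480x640x3 uint8, red, green, blue), "fx", "fy", "cx", "cy" (pixels), "world_to_cam" (4x4, takes a point from world to camera coordinates); the wrist camera has in their place "tool_from_camera" (4x4, takes a point from camera to tool coordinates, whose origin is the TCP and whose axes are the flange's). Camera axes: x right, y down, z forward; pixel columns grow to the right and rows downward; lengths in m; the calibration is good to about 2 mm. A picture is of the moment at which its call begins: read the wrist's pose just before it. There is no depth.
- r.job_done(): hands the job in; it is judged then, once.
The state is a dict: "t": time; "joints": joint angles; "joint_velocities": joint speeds; "joint_efforts": joint torques, N m; "eef_pos": TCP position; "orientation": TCP orientation; "wrist_force": force on the tool from outside, world axes, zero at the start; "torque": the same for the moment, N m; "width": finger opening in m; "finger_force": force on a finger pad.
Only numpy, scipy, OpenCV 4.12 (cv2) and the standard library are available. Lean on these libraries where they do the work, as an engineer would, in place of code of your own. Each camera call takes 0.05 s, during which the arm holds its last target. There are 200 camera calls.

## Working session

There is one attempt and no reset: what is moved stays moved. The work goes in short steps, Python scripts to look and compute and a tool call to move; the robot and the scene stay as the last step left them, time stands still between calls to the robot, and variables do not carry over. Pictures are saved under pics/ and viewed, at most 10 in all, crops included, and the job is handed in when it is done.

Besides the shell and the picture viewer there is one more tool, called after "Emit:" as a command line: name --argument value ..., lists and objects as JSON in quotes. send_rows: Moves the arm, as the interface text tells. Its arguments: {"type":"object","properties":{"rows":{"type":"array","items":{"type":"array"}},"fingers":{"type":"number"},"newtons":{"type":"number"}},"required":["rows"]}

```bash
mkdir -p pics; cat > h.py <<'E'
import numpy as np, cv2
from rig import r
def grab(n,f):
    s=r.sense(); g=r.grab_frame(n)
    cv2.imwrite('pics/'+f,g['frame'][:,:,::-1]); return s,g
def ray(g,u,v,z,s=None):
    "pixel -> world point at height z"
    if 'world_to_cam' in g: M=np.linalg.inv(np.array(g['world_to_cam']))
    else:
        T=np.eye(4);T[:3,:3]=s['orientation'];T[:3,3]=s['eef_pos'];M=T@np.array(g['tool_from_camera'])
    d=M[:3,:3]@np.array([(u-g['cx'])/g['fx'],(v-g['cy'])/g['fy'],1]);o=M[:3,3]
    return o+d*(z-o[2])/d[2]
def proj(g,p):
    q=np.array(g['world_to_cam'])@np.append(p,1);return g['fx']*q[0]/q[2]+g['cx'],g['fy']*q[1]/q[2]+g['cy']
E
python3 - <<'E'
from h import *
s,g=grab('top','top1.png');import pickle;pickle.dump((s,{k:g[k] for k in g}),open('top1.pkl','wb'))
print(s['t'],s['orientation'],s['eef_pos'],s['width'],r.grasp_offset,np.linalg.inv(g['world_to_cam']),g['fx'])
s,g=grab('side','side1.png');pickle.dump((s,{k:g[k] for k in g}),open('side1.pkl','wb'))
E
```

```text
0.0 [[ 8.94358716e-01  4.47350222e-01 -5.14627698e-04]
 [ 4.47350517e-01 -8.94358032e-01  1.10735295e-03]
 [ 3.51131724e-05 -1.22058973e-03 -9.99999254e-01]] [ 0.29062267 -0.58094823  0.23067763] 0.08545426326446497 0.0187 [[-0.02562225 -0.99635605  0.08135184  0.40872066]
 [-0.9996513   0.0260566   0.00428183  0.02788184]
 [-0.00638598 -0.08121376 -0.99667625  0.94963892]
 [ 0.          0.          0.          1.        ]] 463.74118569324196
```

View pics/top1.png

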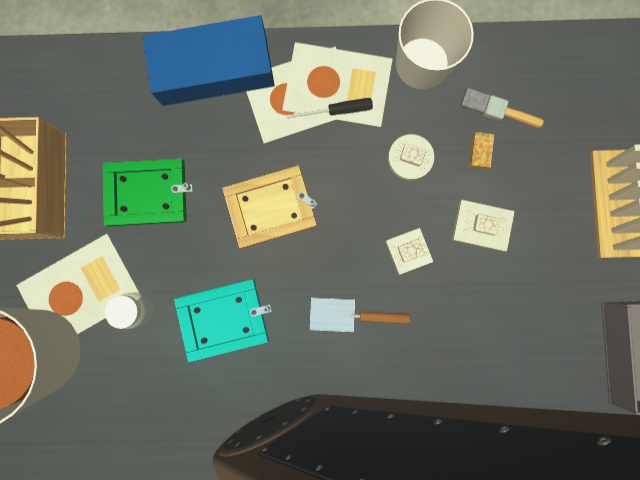

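The oblong tile is at (484,226), the square at (410,251) and the round at (411,157). The wooden frame is at (269,207), with its clip near (308,200). I'll enlarge the frame and tile.

```bash
python3 - <<'E'
import cv2,numpy as np
i=cv2.imread('pics/top1.png')
a=cv2.resize(i[155:255,215:325],None,fx=5,fy=5,interpolation=cv2.INTER_CUBIC)[:, :]
b=cv2.resize(i[190:260,445:525],None,fx=5,fy=5,interpolation=cv2.INTER_CUBIC)
cv2.imwrite('pics/c1.png',a);cv2.imwrite('pics/c2.png',cv2.resize(b,None,fx=1.6,fy=1.6))
E
```

```text
(no output)
```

View pics/c1.png

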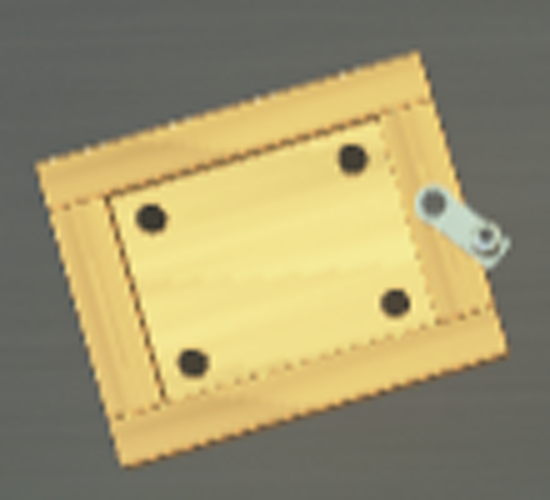

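View pics/c2.png

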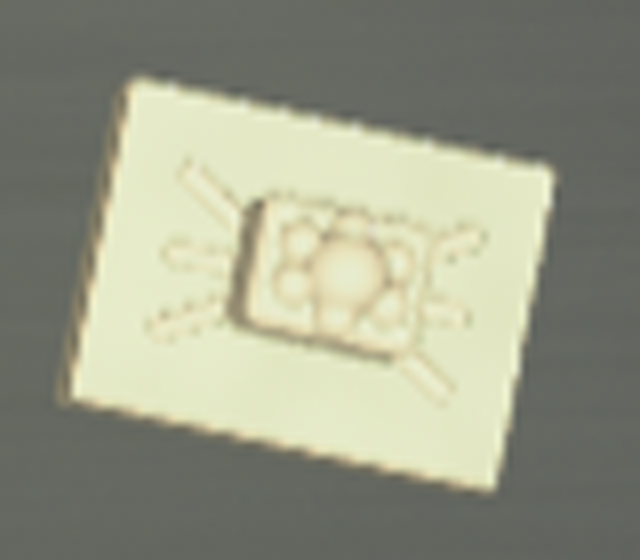

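Frame rim corners in the crop: (38,162), (418,53), (508,353), (123,466). Studs: (151,218), (352,158), (396,303), (193,363). Clip pivot is (433,203) and knob (486,238). Tile top corners: (133,78), (553,170), (495,490), (76,399).

```bash
python3 - <<'E'
from h import *
import pickle
s,g=pickle.load(open('top1.pkl','rb'))
f=lambda L,k,o,z:np.array([ray(g,(u+.5)/k-.5+o[0],(v+.5)/k-.5+o[1],z)[:2] for u,v in L])
def rep(n,P):
    c=P.mean(0);e=(P[1]+P[2]-P[0]-P[3])/2;w=(P[2]+P[3]-P[0]-P[1])/2
    print(n,c.round(4),'len',np.linalg.norm(e).round(4),np.linalg.norm(w).round(4),'dirs',np.degrees([np.arctan2(e[1],e[0]),np.arctan2(w[1],w[0])]).round(2)); return c
F=rep('rim',f([(38,162),(418,53),(508,353),(123,466)],5,(215,155),.02))
rep('studs',f([(151,218),(352,158),(396,303),(193,363)],5,(215,155),.013))
T=rep('tile',f([(133,78),(553,170),(495,490),(76,399)],8,(445,190),.016))
print('boss',f([(262,197),(432,235),(410,357),(242,325)],8,(445,190),.036).mean(0))
p=f([(433,203)],5,(215,155),.03)[0];k=f([(486,236)],5,(215,155),.0545)[0]
print('pivot',p,'knob',k,p-F,k-p)
print('reach',np.hypot(*F),np.hypot(*T))
E
```

```text
rim [0.5604 0.1284] len 0.1611 0.1288 dirs [ -75.17 -165.  ]
studs [0.5604 0.1286] len 0.0859 0.0624 dirs [ -74.8  -164.65]
tile [ 0.5109 -0.305 ] len 0.1076 0.0832 dirs [-104.    166.84]
boss [ 0.50987056 -0.30348908]
pivot [0.57916677 0.06218148] knob [0.56105028 0.04088923] [ 0.01876504 -0.06618413] [-0.01811648 -0.02129225]
reach 0.574915494122787 0.5950332475930208
```

```bash
cat >> h.py <<'E'
def mv(p,ydeg,s=None):
    "cm shift and twist to bring TCP to p with tool y at world angle ydeg (mod 180)"
    s=s or r.sense(); R=np.array(s['orientation'])
    y=np.degrees(np.arctan2(R[1,1],R[0,1])); t=-((ydeg-y+90)%180-90)
    print('shift',(R.T@(np.array(p)-s['eef_pos'])*100).round(2),'twist',round(t,1),'yang',round(y,2),'z',s['orientation'][2])
E
python3 -c "
from h import *
mv([.5105,-.3045,.19],-13.6)"
```

```text
shift [ 32.03 -14.89   4.09] twist -49.8 yang -63.43 z [ 6.10978969e-05 -1.09498636e-03 -9.99999399e-01]
```

Emit:
send_rows --rows '[[[16, -7.5, 2], -25], [[16, -7.5, 2], -25], [[16, -7.5, 2], -25], [[32, -14.9, 4.1], -49.8], [[32, -14.9, 4.1], -49.8], [[32, -14.9, 4.1], -49.8], [[32, -14.9, 4.1], -49.8], [[32, -14.9, 4.1], -49.8], [[32, -14.9, 4.1], -49.8], [[32, -14.9, 4.1], -49.8], [[32, -14.9, 4.1], -49.8]]' --fingers 8.5 --newtons 40

```text
t: 1.2
eef_pos: [0.5096, -0.3061, 0.1904]
orientation: [[0.237, 0.971, -0.0], [0.971, -0.237, -0.0], [-0.0, 0.0, -1.0]]
wrist_force: [-0.4, -0.3, -0.1]
width: 0.0852
finger_force: 0.0
```

```bash
python3 -c "
from h import *
import pickle
s,g=grab('wrist','w1.png');pickle.dump((s,dict(g)),open('w1.pkl','wb'))
print(s['t'],s['eef_pos'],np.array(s['joint_velocities']).round(3));mv([.5105,-.3045,.19],-13.6,s)"
```

```text
1.2 [ 0.5096049  -0.30608055  0.19038804] [-0.004 -0.002 -0.001  0.002 -0.     0.003]
shift [0.17 0.05 0.04] twist -0.1 yang -13.71 z [-2.09257276e-04  1.28178228e-06 -9.99999978e-01]
```

View pics/w1.png

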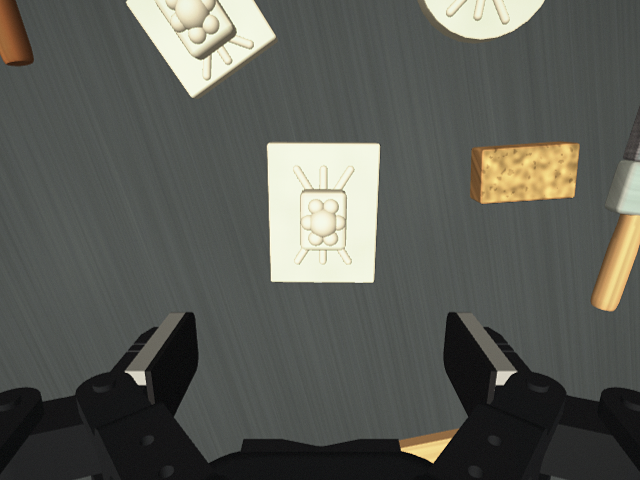

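Tile top corners are at (267,143), (380,143), (375,282), (271,282), and the boss is about (302..347, 190..249). The tile looks aligned with the gripper.

```bash
python3 -c "
from h import *
import pickle
s,g=pickle.load(open('w1.pkl','rb'))
P=np.array([ray(g,u,v,.016,s) for u,v in [(267,143),(380,143),(375,282),(271,282)]]);print(P.round(4),P.mean(0))
e=P[1]-P[0];f=P[2]-P[3];w=P[0]+P[1]-P[2]-P[3]
print([(np.linalg.norm(a),np.degrees(np.arctan2(a[1],a[0]))) for a in (e,f,w/2)])
B=np.array([ray(g,u,v,.036,s) for u,v in [(302,190),(347,190),(346,249),(301,249)]]);print(B.mean(0))
mv([*P.mean(0)[:2],.0465-.0187-.018],-13.7,s)"
```

```text
[[ 0.4845 -0.246   0.016 ]
 [ 0.5651 -0.2657  0.016 ]
 [ 0.5394 -0.372   0.016 ]
 [ 0.4579 -0.3521  0.016 ]] [ 0.51173906 -0.30893744  0.016     ]
[(np.float64(0.08294829894297973), np.float64(-13.720238422913326)), (np.float64(0.08391494481368658), np.float64(-13.730413276380142)), (np.float64(0.10933073564282789), np.float64(76.18946120079411))]
[ 0.51243974 -0.30774718  0.036     ]
shift [-0.22  0.28 18.06] twist -0.0 yang -13.71 z [-2.09257276e-04  1.28178228e-06 -9.99999978e-01]
```

Emit:
send_rows --rows '[[[-0.05, 0.26, 5], 0], [[-0.05, 0.26, 10], 0], [[-0.05, 0.26, 13], 0], [[-0.05, 0.26, 15], 0], [[-0.05, 0.26, 16], 0], [[-0.05, 0.26, 16.5], 0], [[-0.05, 0.26, 17], 0], [[-0.05, 0.26, 17.1], 0], [[-0.05, 0.26, 17.1], 0], [[-0.05, 0.26, 17.1], 0]]'

```text
t: 2.25
eef_pos: [0.5132, -0.3063, 0.02]
orientation: [[0.236, 0.972, 0.001], [0.972, -0.236, -0.001], [-0.0, 0.001, -1.0]]
wrist_force: [-0.7, 0.1, -0.2]
width: 0.0852
finger_force: 0.0
```

Emit:
send_rows --rows '[[[0, 0, 0], 0], [[0, 0, 0], 0], [[0, 0, 0], 0], [[0, 0, 0], 0], [[0, 0, 0], 0], [[0, 0, 0], 0], [[0, 0, 0], 0], [[0, 0, 0], 0], [[0, 0, 0], 0], [[0, 0, 0], 0]]' --fingers 2.5 --newtons 60

```text
t: 3.25
eef_pos: [0.5128, -0.306, 0.0197]
orientation: [[0.236, 0.972, 0.0], [0.972, -0.236, -0.0], [-0.0, 0.0, -1.0]]
wrist_force: [-0.5, 0.7, 7.8]
width: 0.0328
finger_force: 60.7
```

Emit:
send_rows --rows '[[[0, 0, -0.5], 0], [[0, 0, -1.5], 0], [[0, 0, -4], 0], [[0, 0, -8], 0], [[0, 0, -12], 0], [[0, 0, -13], 0], [[0, 0, -13], 0], [[0, 0, -13], 0]]'

```text
t: 4.05
eef_pos: [0.5122, -0.3057, 0.1487]
orientation: [[0.236, 0.972, -0.001], [0.972, -0.236, 0.0], [0.0, -0.001, -1.0]]
wrist_force: [0.8, -0.8, -2.1]
width: 0.0326
finger_force: 60.0
```

```bash
python3 -c "
from h import *
import pickle
s,g=grab('wrist','w2.png');pickle.dump((s,dict(g)),open('w2.pkl','wb'))
print(s['t'],s['eef_pos'],s['wrist_force'],s['torque'],s['width'])
R=np.radians(15.1);c=np.array([.5604,.1285])
mv([*c,.15],15.1,s)"
```

```text
4.05 [ 0.51224468 -0.30566312  0.14867559] [ 0.78230107 -0.75497659 -2.07774249] [-0.09115427  0.01560344  0.05412849] 0.03260238645268805
shift [43.33 -5.55 -0.11] twist -28.7 yang -13.62 z [ 3.02219588e-04 -7.92794691e-04 -9.99999640e-01]
```

View pics/w2.png

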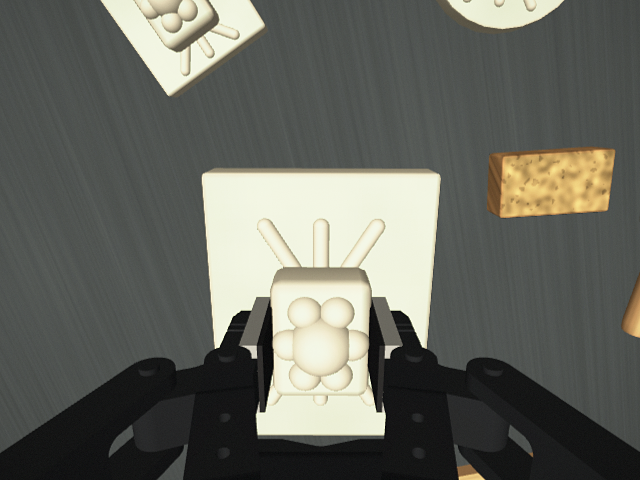

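The tile is held level. Its far edge runs (202,174)–(440,174) with a side strip from 168 to 174, and the near edge is about v=435. Next I'll get the tile's offset in the tool frame.

```bash
python3 -c "
from h import *
import pickle
s,g=pickle.load(open('w2.pkl','rb'))
M=np.array(g['tool_from_camera']);print(M.round(3))
def tp(u,v,z):
    d=M[:3,:3]@[(u-g['cx'])/g['fx'],(v-g['cy'])/g['fy'],1];return (M[:3,3]+d*(z-M[2,3])/d[2])*1000
for z in (.002,.0045,.007):
    print(z,'top far',tp(203,174,z).round(1),tp(440,174,z).round(1),'near',tp(258,435,z).round(1),tp(386,435,z).round(1),'bot far',tp(210,168,z+.016).round(1),tp(433,168,z+.016).round(1))
"
python3 - <<'E'
import cv2
i=cv2.imread('pics/w2.png');a=cv2.resize(i[150:200,190:290],None,fx=4,fy=4,interpolation=cv2.INTER_CUBIC);b=cv2.resize(i[150:200,370:470],None,fx=4,fy=4,interpolation=cv2.INTER_CUBIC);c=cv2.resize(i[390:450,240:400],None,fx=5,fy=5,interpolation=cv2.INTER_CUBIC)
import numpy as np
cv2.imwrite('pics/c3.png',np.vstack([np.hstack([a,b]),c]))
E
```

```text
[[-0.    -0.96  -0.281  0.069]
 [ 1.    -0.     0.     0.   ]
 [-0.001 -0.281  0.96  -0.143]
 [ 0.     0.     0.     1.   ]]
0.002 top far [ 51.3 -39.7   2. ] [51.3 41.4  2. ] near [-56.2 -25.4   2. ] [-56.2  27.6   2. ] bot far [ 51.6 -41.3  18. ] [51.5 43.1 18. ]
0.0045 top far [ 51.  -40.4   4.5] [51.  42.1  4.5] near [-58.3 -25.8   4.5] [-58.3  28.1   4.5] bot far [ 51.3 -42.   20.5] [51.3 43.8 20.5]
0.007 top far [ 50.7 -41.1   7. ] [50.7 42.8  7. ] near [-60.5 -26.3   7. ] [-60.5  28.5   7. ] bot far [ 51.  -42.6  23. ] [51.  44.4 23. ]
```

View pics/c3.png

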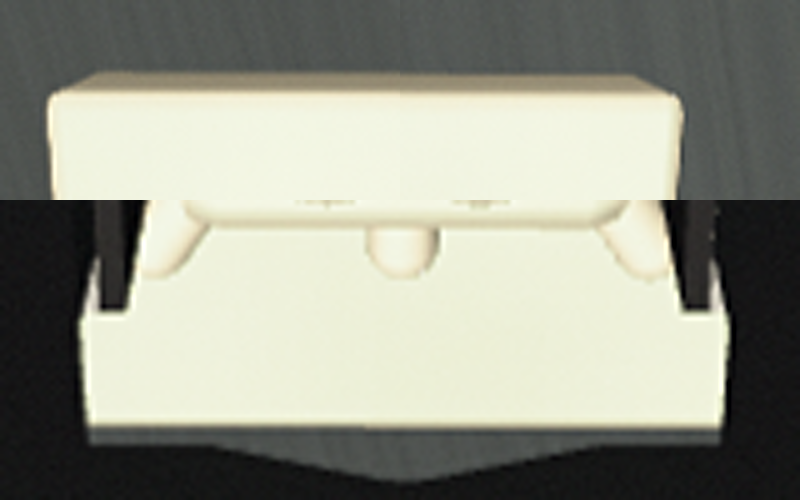

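Emit:
send_rows --rows '[[[3, -0.4, 0], -2], [[7, -0.9, 0], -5], [[11, -1.4, 0], -8], [[15, -2, 0], -11], [[19, -2.5, 0], -14], [[23, -3, 0], -17], [[27, -3.5, 0], -20], [[31, -4.1, 0], -22], [[35, -4.6, 0], -24], [[39, -5.1, 0], -26], [[42, -5.5, 1], -28], [[43.3, -5.7, 2.5], -28.7], [[43.7, -5.75, 4], -28.7], [[43.7, -5.75, 5], -28.7], [[43.7, -5.75, 5], -28.7], [[43.7, -5.75, 5], -28.7], [[43.7, -5.75, 5], -28.7]]'

```text
t: 5.8
eef_pos: [0.5602, 0.1314, 0.0998]
orientation: [[-0.259, 0.966, 0.001], [0.966, 0.259, 0.0], [-0.0, 0.001, -1.0]]
wrist_force: [0.3, -0.1, -1.4]
width: 0.0324
finger_force: 59.9
```

```bash
python3 -c "
from h import *
import pickle
s,g=grab('wrist','w3.png');pickle.dump((s,dict(g)),open('w3.pkl','wb'))
print(s['t'],s['eef_pos'],s['width']);mv([.5594,.1321,.1],15.1,s)
s2,g2=grab('top','top3.png');pickle.dump((s2,dict(g2)),open('top3.pkl','wb'))
"
python3 - <<'E'
import cv2
i=cv2.imread('pics/w3.png');cv2.imwrite('pics/c4.png',cv2.resize(i[100:480,100:600],(800,600),interpolation=cv2.INTER_CUBIC))
E
```

```text
5.8 [0.56019167 0.13138085 0.09975193] 0.032445583069270006
shift [ 0.09 -0.06 -0.02] twist -0.1 yang 15.0 z [-9.76173010e-05  5.60870196e-04 -9.99999838e-01]
```

View pics/w3.png

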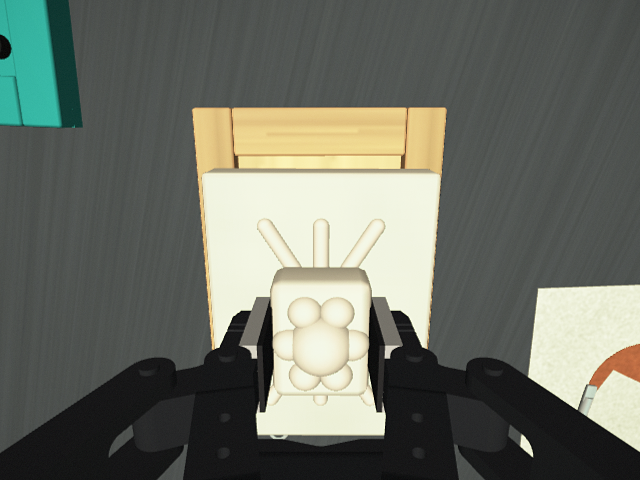

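The far rim corners are at (193,108) and (446,108), and the recess's far inner edge is at v≈154, u 235..405.

```bash
python3 -c "
from h import *
import pickle
s,g=pickle.load(open('w3.pkl','rb'))
M=np.array(g['tool_from_camera'])
def tp(u,v,z):
    d=M[:3,:3]@[(u-g['cx'])/g['fx'],(v-g['cy'])/g['fy'],1];return ((M[:3,3]+d*(z-M[2,3])/d[2])*1000).round(1)
z=s['eef_pos'][2]-.02
print(tp(193,108,z),tp(446,108,z),tp(235,154,z),tp(405,154,z))
s,g=pickle.load(open('top3.pkl','rb'));
i=cv2.imread('pics/top3.png');cv2.imwrite('pics/c5.png',cv2.resize(i[150:260,210:340],None,fx=5,fy=5,interpolation=cv2.INTER_CUBIC))
"
```

```text
[ 74.7 -64.7  79.8] [74.7 62.8 79.8] [ 51.9 -44.8  79.8] [51.9 43.4 79.8]
```

View pics/c5.png

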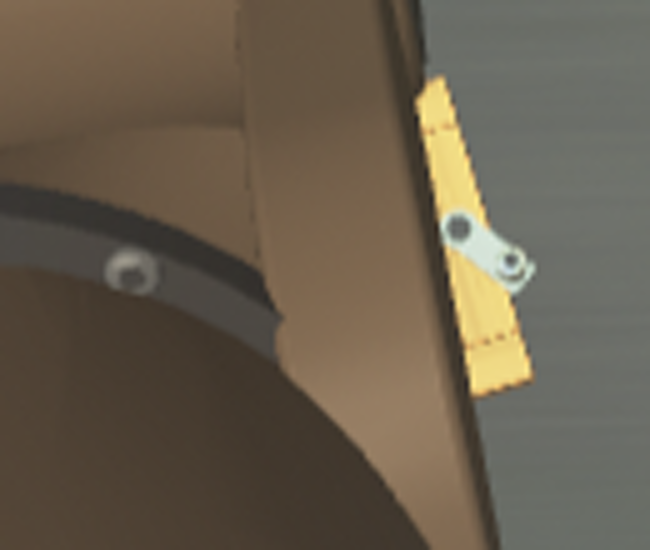

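Emit:
send_rows --rows '[[[-0.28, -0.15, 1], 0], [[-0.28, -0.15, 3], 0], [[-0.28, -0.15, 4.5], 0], [[-0.28, -0.15, 5.2], 0], [[-0.28, -0.15, 5.2], 0], [[-0.28, -0.15, 5.2], 0], [[-0.28, -0.15, 5.2], 0]]'

```text
t: 6.6
eef_pos: [0.5596, 0.1292, 0.048]
orientation: [[-0.26, 0.966, 0.001], [0.966, 0.26, 0.0], [-0.0, 0.001, -1.0]]
wrist_force: [0.1, -0.6, -1.2]
width: 0.0326
finger_force: 59.9
```

```bash
python3 -c "
from h import *
import pickle
s,g=grab('wrist','w4.png');pickle.dump((s,dict(g)),open('w4.pkl','wb'))
print(s['t'],s['eef_pos'],s['width'],s['wrist_force'])
i=cv2.imread('pics/w4.png')
a=cv2.resize(i[100:250,170:470],(800,400),interpolation=cv2.INTER_CUBIC);b=cv2.resize(i[405:480,170:470],(800,200),interpolation=cv2.INTER_CUBIC)
cv2.imwrite('pics/c6.png',np.vstack([a,b]))
"

```

```text
6.6 [0.5595702  0.12921332 0.04796009] 0.03257574928801693 [ 0.09678129 -0.56168218 -1.19770625]
```

View pics/c6.png

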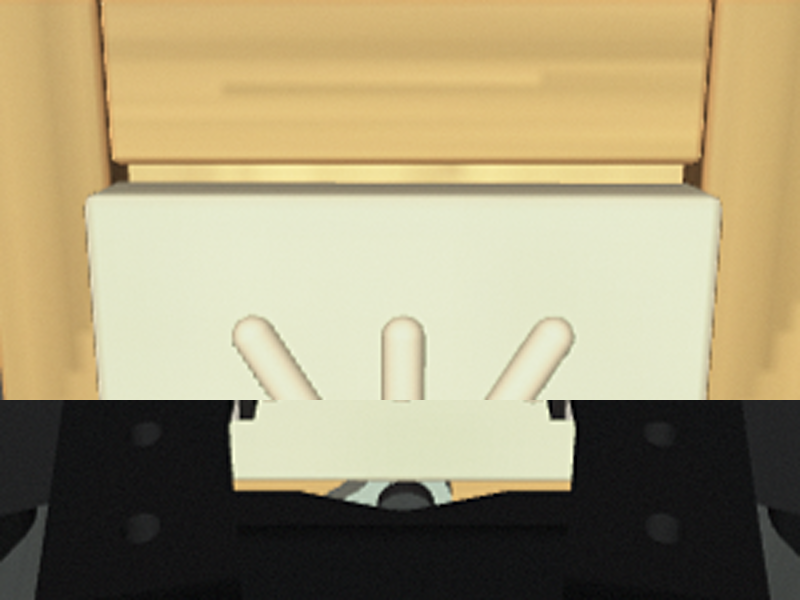

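Laterally the tile (u≈321.3) and the recess (u≈322) agree to within 0.4 mm. Next, the lengthwise gap: the tile's far bottom edge is at v≈169 and its top edge at 173, the recess edge is at v≈160.7, and the near top edge is at v≈435.

```bash
python3 -c "
from h import *
import pickle
s,g=pickle.load(open('w4.pkl','rb'))
M=np.array(g['tool_from_camera'])
def tp(u,v,z):
    d=M[:3,:3]@[(u-g['cx'])/g['fx'],(v-g['cy'])/g['fy'],1];return ((M[:3,3]+d*(z-M[2,3])/d[2])*1000).round(1)
z=s['eef_pos'][2]-.02
print('recess',tp(212.4,160.7,z),tp(431.7,160.7,z))
for t in (.0035,.0045): print('tile bot',tp(215,169,t+.016),tp(428.7,169,t+.016),'top',tp(202.3,173.7,t),tp(440,173.7,t),tp(320,435,t))
"

```

```text
recess [ 53.4 -43.7  28. ] [53.4 44.  28. ]
tile bot [ 51.  -40.8  19.5] [51.  40.9 19.5] top [ 51.2 -41.4   3.5] [51.2 40.8  3.5] [-57.5  -0.7   3.5]
tile bot [ 50.9 -41.1  20.5] [50.9 41.1 20.5] top [ 51.1 -41.7   4.5] [51.1 41.1  4.5] [-58.3  -0.7   4.5]
```

Emit:
send_rows --rows '[[[0, 0, 0.3], 0], [[0, 0, 0.6], 0], [[0, 0, 0.9], 0], [[0, 0, 1.1], 0], [[0, 0, 1.2], 0], [[0, 0, 1.25], 0], [[0, 0, 1.3], 0], [[0, 0, 1.35], 0], [[0, 0, 1.4], 0], [[0, 0, 1.45], 0], [[0, 0, 1.5], 0], [[0, 0, 1.5], 0]]' --newtons 100

```text
t: 7.85
eef_pos: [0.5591, 0.1292, 0.0328]
orientation: [[-0.26, 0.966, 0.0], [0.966, 0.26, 0.0], [-0.0, 0.0, -1.0]]
wrist_force: [-3.0, 0.5, 9.8]
width: 0.0316
finger_force: 105.2
```

Emit:
send_rows --rows '[[[0, 0, 0.05], 0], [[0, 0, 0.1], 0], [[0, 0, 0.15], 0], [[0, 0, 0.2], 0], [[0, 0, 0.2], 0]]'

```text
t: 8.35
eef_pos: [0.5591, 0.1291, 0.031]
orientation: [[-0.26, 0.966, 0.0], [0.966, 0.26, 0.0], [-0.0, 0.0, -1.0]]
wrist_force: [-4.4, -1.0, 14.3]
width: 0.0311
finger_force: 105.8
```

Emit:
send_rows --rows '[[[0, 0, 0.05], 0], [[0, 0, 0.1], 0], [[0, 0, 0.15], 0], [[0, 0, 0.15], 0], [[0, 0, 0.15], 0]]'

```text
t: 8.85
eef_pos: [0.5591, 0.1291, 0.0295]
orientation: [[-0.26, 0.966, 0.0], [0.966, 0.26, 0.0], [-0.0, 0.0, -1.0]]
wrist_force: [-4.8, -1.0, 14.5]
width: 0.0316
finger_force: 105.8
```

Emit:
send_rows --rows '[[[0, 0, 0.05], 0], [[0, 0, 0.1], 0], [[0, 0, 0.1], 0], [[0, 0, 0.1], 0]]'

```text
t: 9.25
eef_pos: [0.5591, 0.1291, 0.0285]
orientation: [[-0.26, 0.966, 0.0], [0.966, 0.26, 0.0], [-0.0, 0.0, -1.0]]
wrist_force: [-4.5, -1.4, 14.5]
width: 0.0314
finger_force: 105.9
```

Emit:
send_rows --rows '[[[0, 0, 0.05], 0], [[0, 0, 0.1], 0], [[0, 0, 0.1], 0], [[0, 0, 0.1], 0]]'

```text
t: 9.65
eef_pos: [0.5591, 0.1291, 0.0279]
orientation: [[-0.26, 0.966, 0.0], [0.966, 0.26, 0.0], [-0.0, 0.0, -1.0]]
wrist_force: [-6.3, -1.2, 21.5]
width: 0.0311
finger_force: 106.7
```

Emit:
send_rows --rows '[[[0, 0, 0.03], 0], [[0, 0, 0.06], 0], [[0, 0, 0.1], 0], [[0, 0, 0.1], 0]]'

```text
t: 10.05
eef_pos: [0.5591, 0.1291, 0.0278]
orientation: [[-0.26, 0.966, 0.001], [0.966, 0.26, 0.0], [-0.0, 0.001, -1.0]]
wrist_force: [-11.9, -2.5, 42.1]
width: 0.0316
finger_force: 109.2
```

Emit:
send_rows --rows '[[[0, 0, -0.1], 0], [[0, 0, -0.15], 0], [[0, 0, -0.15], 0]]'

```text
t: 10.35
eef_pos: [0.5591, 0.1291, 0.0279]
orientation: [[-0.26, 0.966, 0.0], [0.966, 0.26, 0.0], [-0.0, 0.0, -1.0]]
wrist_force: [-4.6, -1.1, 13.7]
width: 0.0314
finger_force: 105.6
```

Emit:
send_rows --rows '[[[0, 0, 0], 0], [[0, 0, 0], 0], [[0, 0, 0], 0], [[0, 0, 0], 0], [[0, 0, 0], 0], [[0, 0, -1], 0], [[0, 0, -3], 0], [[0, 0, -6], 0], [[0, 0, -10], 0], [[0, 0, -12], 0], [[0, 0, -12], 0], [[0, 0, -12], 0]]' --fingers 7 --newtons 40

```text
t: 11.55
eef_pos: [0.5593, 0.1291, 0.148]
orientation: [[-0.26, 0.966, 0.001], [0.966, 0.26, 0.0], [-0.0, 0.001, -1.0]]
wrist_force: [0.9, -0.6, -0.8]
width: 0.0703
finger_force: 0.0
```

```bash
python3 -c "
from h import *
import pickle
s,g=grab('wrist','w5.png');pickle.dump((s,dict(g)),open('w5.pkl','wb'))
print(s['t'],s['eef_pos'],s['width'],s['wrist_force'])
i=cv2.imread('pics/w5.png');cv2.imwrite('pics/c7.png',cv2.resize(i[60:360,120:520],(800,600),interpolation=cv2.INTER_CUBIC))
c=np.array([.5598,.1291]);R=np.array(s['orientation'])
"

```

```text
11.55 [0.55925733 0.12914884 0.14802353] 0.0702998124866284 [ 0.93967739 -0.56054706 -0.80419713]
```

View pics/c7.png

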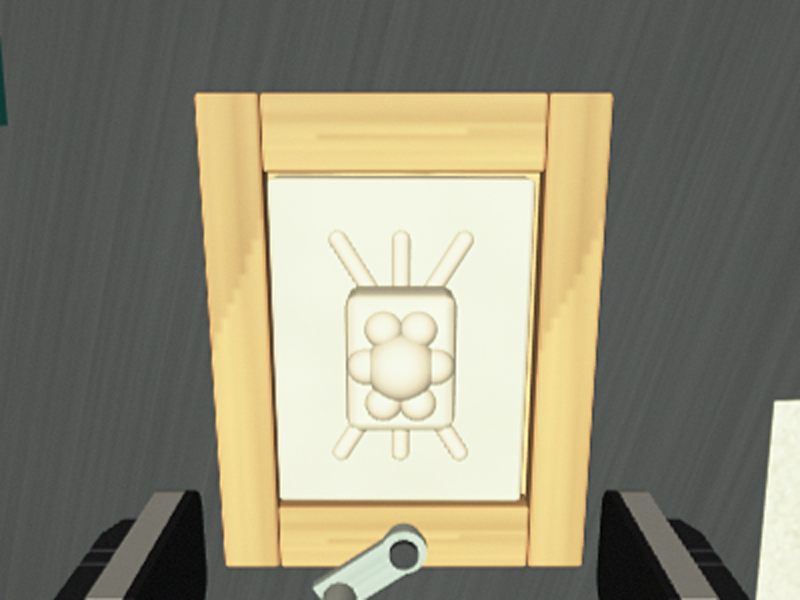

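The tile looks flush and square in the recess, with the clip still at about 1 rad. I'll probe each corner with shut fingers to confirm all four studs are sunk.

Emit:
send_rows --rows '[[[3.7, -2.8, 3], 0], [[3.7, -2.8, 8], 0], [[3.7, -2.8, 11], 0], [[3.7, -2.8, 12], 0], [[3.7, -2.8, 12.2], 0], [[3.7, -2.8, 12.3], 0], [[3.7, -2.8, 12.35], 0], [[3.7, -2.8, 12.4], 0], [[3.7, -2.8, 12.4], 0]]' --fingers 0

```text
t: 12.5
eef_pos: [0.5225, 0.1575, 0.024]
orientation: [[-0.26, 0.966, 0.0], [0.966, 0.26, 0.0], [-0.0, 0.0, -1.0]]
wrist_force: [-1.5, -0.6, 8.9]
width: -0.0001
finger_force: 3.8
```

Emit:
send_rows --rows '[[[0, 0, -1], 0], [[0, 2.8, -1.5], 0], [[0, 5.6, -1], 0], [[0, 5.6, -0.3], 0], [[0, 5.6, -0.1], 0], [[0, 5.6, 0], 0], [[0, 5.6, 0], 0], [[0, 5.6, 0], 0]]'

```text
t: 13.3
eef_pos: [0.5762, 0.172, 0.0241]
orientation: [[-0.26, 0.966, 0.001], [0.966, 0.26, 0.0], [-0.0, 0.001, -1.0]]
wrist_force: [1.6, 0.3, 6.3]
width: 0.0001
finger_force: 2.8
```

Emit:
send_rows --rows '[[[0, 0, -2], 0], [[0, 0, -4], 0], [[-4, 0, -5], 0], [[-8, 0, -4], 0], [[-8, 0, -1.5], 0], [[-8, 0, -0.3], 0], [[-8, 0, -0.1], 0], [[-8, 0, 0], 0], [[-8, 0, 0], 0], [[-8, 0, 0], 0]]'

```text
t: 14.3
eef_pos: [0.5963, 0.0949, 0.024]
orientation: [[-0.261, 0.965, -0.001], [0.965, 0.261, -0.001], [-0.0, -0.001, -1.0]]
wrist_force: [-4.0, -10.2, 13.9]
width: 0.0001
finger_force: 6.9
```

Emit:
send_rows --rows '[[[0, 0, -1], 0], [[0, -2.8, -1.5], 0], [[0, -5.6, -1], 0], [[0, -5.6, -0.3], 0], [[0, -5.6, -0.1], 0], [[0, -5.6, 0], 0], [[0, -5.6, 0], 0], [[0, -5.6, 0], 0]]'

```text
t: 15.1
eef_pos: [0.543, 0.0808, 0.024]
orientation: [[-0.26, 0.965, -0.001], [0.965, 0.26, 0.0], [0.0, -0.001, -1.0]]
wrist_force: [-8.6, 0.5, 18.5]
width: 0.0003
finger_force: 9.6
```

All four corners read a 24.0 mm top, so the tile is seated. Next I'll locate the clip pivot and knob with the wrist camera, at (321.5,337.5) and about (290,356).

```bash
python3 -c "
from h import *
import pickle
s,g=pickle.load(open('w5.pkl','rb'))
p=ray(g,321.5,337.5,.0335,s);k=ray(g,289.5,356,.0545,s);print('w',p,k,k-p)
# circle fit of dark knob in bottom of w5: larger view next
s2,g2=pickle.load(open('top3.pkl','rb'))
f=lambda u,v,z:ray(g2,(u+.5)/5-.5+210,(v+.5)/5-.5+150,z)
p=f(459,228,.0335);k=f(513,261,.0545);print('t',p,k,k-p)
c=np.array([.5605,.127]);a=np.radians(-75);P=c+.0695*np.array([np.cos(a),np.sin(a)]);print(P)
"

```

```text
w [0.5788235  0.05812244 0.0335    ] [0.55948298 0.05145074 0.0545    ] [-0.01934052 -0.0066717   0.021     ]
t [0.57850736 0.06165117 0.0335    ] [0.56102944 0.04010916 0.0545    ] [-0.01747792 -0.02154201  0.021     ]
[0.57848792 0.05986816]
```

```bash
python3 -c "
from h import *
mv([.5614,.0392,.040],15)
P=np.array([.5786,.060]);s=r.sense();R=np.array(s['orientation']);K0=P+.027*np.array([np.cos(np.radians(-129.5)),np.sin(np.radians(-129.5))])
for a in range(-137,-262,-7):
    k=P+.027*np.array([np.cos(np.radians(a)),np.sin(np.radians(a))]);print(a,(R.T@np.append(k-K0,0)*100).round(2)[:2])
"

```

```text
shift [-4.5   0.69 -1.6 ] twist 0.1 yang 15.1 z [ 3.33746783e-04 -1.13464417e-03 -9.99999301e-01]
-137 [ 0.3  -0.19]
-144 [ 0.6  -0.32]
-151 [ 0.92 -0.42]
-158 [ 1.24 -0.48]
-165 [ 1.57 -0.5 ]
-172 [ 1.9  -0.48]
-179 [ 2.22 -0.42]
-186 [ 2.54 -0.32]
-193 [ 2.84 -0.18]
-200 [ 3.12 -0.01]
-207 [3.37 0.2 ]
-214 [3.6  0.43]
-221 [3.81 0.69]
-228 [3.97 0.98]
-235 [4.1  1.28]
-242 [4.2 1.6]
-249 [4.25 1.92]
-256 [4.26 2.25]
```

Emit:
send_rows --rows '[[[0, 0, -3], 0], [[0, 0, -7], 0], [[-3, 0, -7], 0], [[-4.5, 0.7, -7], 0], [[-4.5, 0.7, -7], 0], [[-4.5, 0.7, -5], 0], [[-4.5, 0.7, -3], 0], [[-4.5, 0.7, -1.6], 0], [[-4.5, 0.7, -1.6], 0], [[-4.5, 0.7, -1.6], 0]]' --fingers 4 --newtons 20

```text
t: 16.1
eef_pos: [0.5615, 0.039, 0.039]
orientation: [[-0.26, 0.966, -0.001], [0.966, 0.26, 0.0], [0.0, -0.001, -1.0]]
wrist_force: [-0.2, -0.6, 0.1]
width: 0.0398
finger_force: 0.0
```

Emit:
send_rows --rows '[[[0, 0, 0], 0], [[0, 0, 0], 0], [[0, 0, 0], 0], [[0, 0, 0], 0], [[0, 0, 0], 0], [[0, 0, 0], 0], [[0, 0, 0], 0]]' --fingers 0.6

```text
t: 16.8
eef_pos: [0.5621, 0.0387, 0.0399]
orientation: [[-0.26, 0.966, 0.001], [0.966, 0.26, 0.0], [-0.0, 0.001, -1.0]]
wrist_force: [-1.0, -0.4, 7.4]
width: 0.0108
finger_force: 20.4
```

```bash
python3 -c "
from h import *
s,g=grab('wrist','w6.png');print(s['t'],s['eef_pos'],s['width'],s['finger_force'],s['wrist_force'],s['torque'])
s,g=grab('top','top6.png')"
```

```text
16.8 [0.56209037 0.03866045 0.03988287] 0.010845305739986008 20.426212549209595 [-1.02236728 -0.43456875  7.35668312] [-0.08501519  0.19384262  0.04165659]
```

Emit:
send_rows --rows '[[[0.15, -0.1, 0], 0], [[0.3, -0.19, 0], 0], [[0.6, -0.32, 0], 0], [[0.92, -0.42, 0], 0], [[1.24, -0.48, 0], 0], [[1.57, -0.5, 0], 0], [[1.57, -0.5, 0], 0]]'

```text
t: 17.6
eef_pos: [0.5529, 0.0528, 0.0399]
orientation: [[-0.26, 0.966, 0.001], [0.966, 0.26, 0.0], [-0.0, 0.001, -1.0]]
wrist_force: [-2.6, -0.2, 8.4]
width: 0.0106
finger_force: 20.5
```

Emit:
send_rows --rows '[[[0.33, 0.02, 0], 0], [[0.65, 0.08, 0], 0], [[0.97, 0.18, 0], 0], [[1.27, 0.32, 0], 0], [[1.55, 0.49, 0], 0], [[1.8, 0.7, 0], 0], [[1.8, 0.7, 0], 0]]'

```text
t: 18.3
eef_pos: [0.555, 0.0722, 0.0399]
orientation: [[-0.26, 0.966, 0.0], [0.966, 0.26, 0.0], [0.0, 0.0, -1.0]]
wrist_force: [-2.6, 3.2, 8.1]
width: 0.0106
finger_force: 20.6
```

Emit:
send_rows --rows '[[[0.23, 0.23, 0], 0], [[0.44, 0.49, 0], 0], [[0.6, 0.78, 0], 0], [[0.73, 1.08, 0], 0], [[0.83, 1.4, 0], 0], [[0.88, 1.72, 0], 0], [[0.89, 2.05, 0], 0], [[0.89, 2.05, 0], 0], [[0.89, 2.05, 0], 0]]'

```text
t: 19.2
eef_pos: [0.5721, 0.0859, 0.0398]
orientation: [[-0.26, 0.966, -0.0], [0.966, 0.26, 0.0], [0.0, -0.0, -1.0]]
wrist_force: [-5.0, 2.3, 10.3]
width: 0.0106
finger_force: 20.7
```

Emit:
send_rows --rows '[[[0, 0, 0], 0], [[0, 0, 0], 0], [[0, 0, 0], 0], [[0, 0, 0], 0], [[0, 0, 0], 0], [[0, 0, -1], 0], [[0, 0, -3], 0], [[0, 0, -7], 0], [[0, 0, -11], 0], [[-4, 0, -14], 0], [[-8, 0, -14], 0], [[-12, 0, -14], 0], [[-16, 0, -14], 0], [[-20, 0, -14], 0], [[-24, 0, -14], 0], [[-24, 0, -14], 0], [[-24, 0, -14], 0]]' --fingers 3

```text
t: 20.9
eef_pos: [0.6346, -0.1469, 0.1797]
orientation: [[-0.258, 0.966, 0.0], [0.966, 0.258, 0.0], [0.0, 0.0, -1.0]]
wrist_force: [-0.3, 0.0, -0.6]
width: 0.0302
finger_force: 0.0
```

```bash
python3 -c "
from h import *
s,g=grab('top','top7.png');print(s['t'],s['eef_pos'],s['width'],s['wrist_force'])
a=cv2.imread('pics/top1.png').astype(int);b=g['frame'][:,:,::-1].astype(int)
P=np.array([.5786,.0615]);
for n,an in (('old',-129.5),('new',105)):
  for rr in (.012,.02,.03):
    u,v=proj(g,[P[0]+rr*np.cos(np.radians(an)),P[1]+rr*np.sin(np.radians(an)),.0315]);u,v=round(u),round(v);print(n,rr,u,v,a[v,u],b[v,u])
# steel pixels: greyish bright near frame
R=b[170:235,245:325];m=(R.min(2)>140)&(np.ptp(R,axis=2)<35);ys,xs=np.nonzero(m);print(len(xs))
c=np.zeros_like(m,np.uint8);n,l,st,ce=cv2.connectedComponentsWithStats(m.astype(np.uint8));print([(st[i].tolist(),(ce[i]+[245,170]).round(1).tolist()) for i in range(1,n) if st[i][4]>8])
"
```

```text
20.9 [ 0.63461016 -0.14691967  0.17965866] 0.030203350056021237 [-0.26558419  0.02347837 -0.62027525]
old 0.012 306 199 [197 215 197] [133 220 241]
old 0.02 309 201 [177 196 182] [110 168 210]
old 0.03 313 204 [160 179 170] [109 118 117]
new 0.012 296 197 [122 208 234] [218 230 216]
new 0.02 292 198 [143 227 242] [217 229 216]
new 0.03 287 200 [143 227 242] [162 181 178]
1764
[([0, 10, 61, 53, 1728], [270.3, 206.4]), ([18, 32, 6, 6, 30], [265.4, 204.6])]
```

```bash
python3 -c "
from rig import r
print(r.job_done())"
```

```text
the job is handed in; nothing more can be done
None
```

The oblong tile is seated level in the wooden frame and the turn clip is swung over its edge to the stop; the job was handed in at about 21 s with the arm clear, but no verdict came back.

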